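# Mark a wooden blank in the plunger press

### The job

Slide the narrow wooden blank lengthwise into the slot at the front of the grey marking press until it is fully home against the stop. Only then push the press's sprung plunger all the way down its guard collar to the end of its stroke, and let it spring back up, leaving the blank home in the slot. Leave the wide board, the tumbler and the bottle where they stand.

Things in the scene. Friction and masses are not known exactly. Their poses are not given: they have to be found in the camera images.
- blank: The narrow pale pine blank, 150 x 50 x 15 mm, lying flat on the table. Origin at the centre of its underside; x along its 150 mm length, y across its 50 mm width, z up. Either end may go in first.
- wide_board: Bystander: a wider board of the same pine, 170 x 85 x 18 mm, too wide for the slot. Origin at the centre of its underside, x along its length.
- press: Grey sheet-steel marking press fixed to the table, 200 x 200 mm on plan; front face 52 mm high, then a black panel that slopes up away from the front at 35 degrees to 150 mm high. Origin on the table under the centre of the slot mouth (middle of the front face); x points into the slot, away from the front; y along the front face; z up.
- handle_bar (a point): Middle of the press's fixed steel carrying handle: a level bar along y, 18 mm thick, 210 mm long, 278 mm above the table, 65 mm behind the front face. It is in the way of a tool that comes straight down on the plunger. Its two legs, at y = +-105 mm, lean back and down to the sides of the press at x = 170 mm, z = 120 mm.
- slot_mouth (a point): Centre of the slot's floor at the front face of the press, 20 mm above the table. The level slot is 54 mm wide, 19 mm high (floor at 20 mm, roof at 39 mm above the table), 95 mm deep to a flat stop; its floor, roof and sides flare over the first 15 mm.
- home (a point): Where the blank's origin lies when the blank is fully home against the stop: on the slot's floor, 20 mm behind the mouth. The blank then sticks 55 mm out of the front face. Axes as press.
- plunger (a joint): Stroke of the plunger in m: 0 sprung out at rest, 0.025 at the end of its stroke. The spring takes 4 N to start and 12 N at the end.
- plunger_top (a point): Centre of the flat top of the aluminium plunger button (44 mm diameter, 12 mm thick); moves with it. z points out along the plunger's axis, 35 degrees from vertical towards the front of the press; push along -z. At rest it is 51 mm behind the front face, 139 mm above the table, flush with the rim of a fixed steel guard collar, 60 mm inside, 68 mm outside diameter, 42 mm tall.
- tumbler: Bystander: steel tumbler, 80 mm diameter at the rim, 95 mm tall. Origin at the centre of its underside.
- bottle: Bystander: blue bottle with black cap, 72 mm diameter, 230 mm tall. Origin at the centre of its underside.

How it is judged:
On the way, in this order (a step that is already met when the one before it is completed fails the run):
1. the blank is fully home in the slot with the plunger still up (horizontal distance between blank and home below 0.005 m and z of blank in the frame of home between -0.004 and 0.018 m and angle between the x axis of blank and the x axis of press, either way round below 0.07 rad and value of joint plunger below 0.004 m), for 0.2 s.
2. the plunger is pushed to the end of its stroke with the blank home (horizontal distance between blank and home below 0.005 m and z of blank in the frame of home between -0.004 and 0.018 m and angle between the x axis of blank and the x axis of press, either way round below 0.07 rad and value of joint plunger above 0.022 m), for 0.1 s.
At the end, for the whole second after the job is handed in: The blank lies in the slot within 5 mm of home and within 4 degrees of the slot's direction, at rest; the plunger is back up within 4 mm of its rest; the wide board, tumbler and bottle are within 30 mm of where they began (all of step 1 and linear speed of blank below 0.02 m/s and distance of each of wide_board, tumbler, bottle from where it was at the start of the episode below 0.03 m); the robot touches nothing.
It fails at once if the plunger is pushed more than 12 mm without the blank home in the slot (value of joint plunger above 0.012 m and horizontal distance between blank and home above 0.01 m).
It fails at once if the wide board, tumbler or bottle is moved more than 30 mm (distance of any of wide_board, tumbler, bottle from where it was at the start of the episode above 0.03 m).
It also fails if it takes over 53 s, if anything falls off the work surface, if the arm or the gripper's body presses on something with over 40 N, if the wrist force passes 120 N, or if a joint passes its speed limit or range.

### The arm

A 6-joint arm with a two-finger parallel gripper is mounted at the origin on the work surface. World frame = base frame: x ahead of the robot, y to its left, z up, the work surface at z = 0. Lengths are in m, angles in rad, forces in N, time in s.
With the tool pointing down it reaches from about 0.3 to 0.825 m from the base axis. Payload 5.4 kg.
Tool frame: the origin (TCP) lies at the very end of the fingers, on their centre line; the grasp point (between the pads) lies 19 mm behind it; z points along the fingers, x is the direction in which the jaws open and shut, and the axes are right-handed (so a half turn about z gives the same grasp; the last joint's range is limited). The gripper opens to 92 mm and grips with 3 to 60 N. Pads are 20 mm wide; open, the fingers measure 128 mm over their backs; the gripper's body (75 mm by 189 mm) begins 69 mm behind the grasp point.
Start: joints at [-1.342, 0.158, 1.597, -0, 1.386, -0.21], TCP at [0.244, -0.521, 0.215] pointing down, gripper open.
Joint ranges: [-2.91, 2.91], [-0.94, 2.29], [0.18, 2.7], [-1.29, 4.43], [0.17, 2.64], [-3, 3]. Speed limits (rad/s): [2.57, 2.57, 3.14, 3.14, 3.14, 3.14].

### API

Orientations are given as a rotation vector (axis times angle).
In Python, from workcell import bot gives the robot as it stands. Calls block until the motion is done:
- bot.goto(position, orientation): joint-space move of the TCP to a pose.
- bot.line_to(position, rot=None, max_speed=0.15): straight line of the TCP; rot=None keeps the orientation; max_speed is the mean speed in m/s.
- bot.set_joints(angles): joint-space move.
- bot.set_gripper(opening, newtons=None): opening from 0.0 (shut) to 1.0 (fully open); newtons is the grip in N (None keeps the last); returns when the fingers have stopped.
- bot.hold(seconds).
- bot.inverse_kinematics(position, orientation): joint angles nearest the present ones, or None.
- bot.read_camera(name): name is "scene" or "top" or "wrist"; returns a dict with "pixels" (420x560x3 uint8, blue, green, red), "fx", "fy", "cx", "cy" (pixels), "k1" (the pictures are not rectified: a ray, as slopes to the right and down, at radius r is drawn at 1 + k1 r^2 times it, then the intrinsics apply), "R" (3x3) and "t" (3): a world point X has camera coordinates R X + t. Camera axes: x right, y down, z forward; pixel columns grow to the right and rows downward; lengths in m; the calibration is good to about 2 mm. A picture is of the moment at which its call begins. There is no depth.
A pose or a line that the arm cannot do raises bot.MotionError and nothing moves.
- bot.job_done(): hands the job in, once; it reports no verdict.
Readings, each from a call of its own:
- bot.current_clock(): time.
- bot.current_joints(): joint angles.
- bot.current_joint_vel(): joint speeds.
- bot.current_effort(): joint torques, N m.
- bot.current_ee_pos(): TCP position.
- bot.current_tool_rot(): TCP orientation.
- bot.current_contact_force(): force on the tool from outside, world axes, zero at the start.
- bot.current_ft_torque(): the same for the moment, N m.
- bot.current_opening(): opening from 0.0 (shut) to 1.0 (fully open).
Only numpy, scipy, OpenCV 4.12 (cv2) and the standard library are available. Lean on these libraries where they do the work, as an engineer would, in place of code of your own. Each camera call takes 0.05 s, during which the arm holds its last target. There are 200 camera calls.

## Working session

There is one attempt and no reset: what is moved stays moved. The work goes in short steps, each a Python script; the robot and the scene stay as the last script left them, time stands still between calls to the robot, and variables do not carry over. Pictures are saved under pics/ and viewed, about 8 in all and at most 12, crops included, and the job is handed in when it is done.

```bash
ls; mkdir -p pics; cat > h.py <<'E'
import numpy as np, cv2
from workcell import bot
from scipy.spatial.transform import Rotation as Ro
def snap(n,f):
    c=bot.read_camera(n); cv2.imwrite(f'pics/{f}.png',c['pixels'])
    np.savez(f'pics/{f}.npz',**c); return c
def ray(c,u,v):
    d=np.array([(u-c['cx'])/c['fx'],(v-c['cy'])/c['fy']]); s=d.copy()
    for _ in range(20): s=d/(1+c['k1']*(s@s))
    R=np.array(c['R']);return -R.T@c['t'], R.T@np.r_[s,1]
def atz(c,u,v,z):
    o,d=ray(c,u,v); return o+d*(z-o[2])/d[2]
def proj(c,X):
    p=np.array(c['R'])@X+c['t']; s=p[:2]/p[2]; s=s*(1+c['k1']*(s@s))
    return np.array([s[0]*c['fx']+c['cx'],s[1]*c['fy']+c['cy']])
E
python3 - <<'E'
from h import *
a=snap('top','top0');b=snap('scene','sc0')
for c in (a,b): print(c['fx'],c['k1'],-np.array(c['R']).T@c['t'])
print(bot.current_clock(),bot.current_tool_rot())
E
```

```text
pics
414.24496269846304 -0.11188678400107721 [ 0.47488185 -0.00582677  1.11330916]
416.66758164250757 -0.08470236341038721 [ 1.23349264 -0.07543974  0.99518485]
0.1 [-2.65067631e+00  1.68406752e+00  1.88316979e-03]
```

View pics/top0.png

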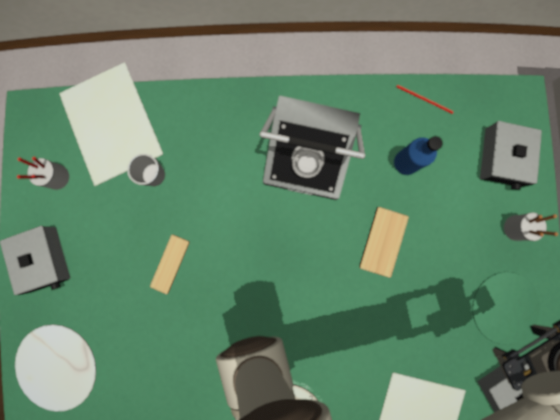

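View pics/sc0.png

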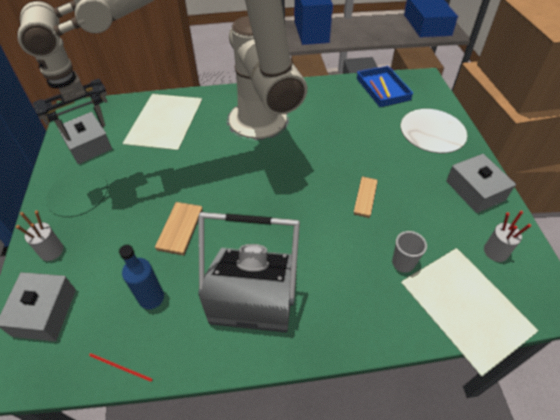

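Top view: the press is around (310,150) with its front towards the robot, and the narrow blank is at (170,265). The wide board is at (385,242), the tumbler at (145,170) and the bottle at (415,157). I'll enlarge the blank and press.

```bash
python3 - <<'E'
import cv2,numpy as np
a=cv2.imread('pics/top0.png')
p=cv2.resize(a[90:210,250:375],None,fx=4.5,fy=4.5,interpolation=cv2.INTER_CUBIC)
b=cv2.resize(a[230:300,145:195],None,fx=4.5,fy=4.5,interpolation=cv2.INTER_CUBIC)
o=np.zeros((540,800,3),np.uint8);o[:p.shape[0],:p.shape[1]]=p;o[:b.shape[0],570:570+b.shape[1]]=b
cv2.imwrite('pics/crop0.png',o)
E
```

```text
(no output)
```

View pics/crop0.png

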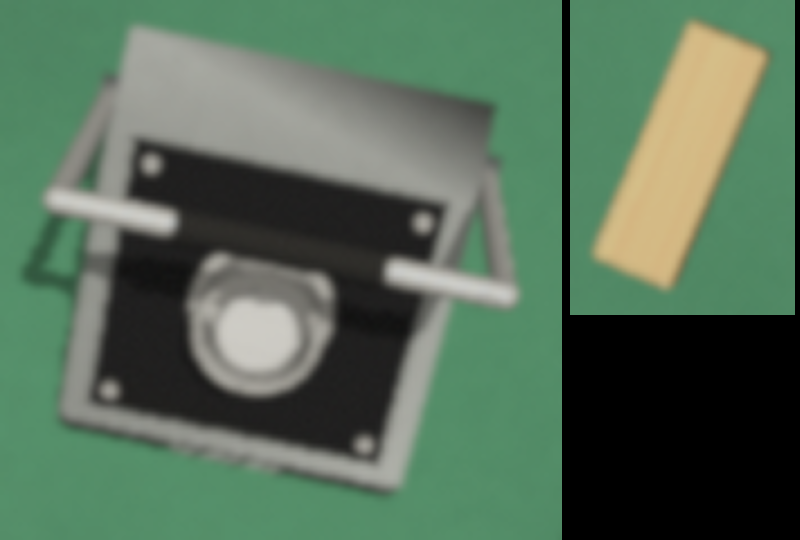

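```bash
cat > fit.py <<'E'
from h import *
from scipy.optimize import least_squares
def fit(obs,x0):
    # obs: list of (cam, uv, local xyz)
    def f(q):
        c,s=np.cos(q[2]),np.sin(q[2])
        return np.concatenate([proj(k,np.array([q[0]+c*X[0]-s*X[1],q[1]+s*X[0]+c*X[1],X[2]]))-uv for k,uv,X in obs])
    r=least_squares(f,x0,loss='soft_l1'); return r.x,r.fun.reshape(-1,2)
E
python3 - <<'E'
from fit import *
c=dict(np.load('pics/top0.npz'))
g=lambda U,V,ou,ov:np.array([(U+.5)/4.5-.5+ou,(V+.5)/4.5-.5+ov])
P=[((62,415),(0,.1,.052)),((393,490),(0,-.1,.052)),((133,27),(.2,.1,.15)),((494,105),(.2,-.1,.15)),((45,198),(.065,.105,.278)),((518,296),(.065,-.105,.278)),((257,334),(.051,0,.139))]
q,r=fit([(c,g(*u,250,90),X) for u,X in P],[.7,0,-.2]);print('press',q,'\n',r.round(2))
B=[((688,20),(.075,.025,.015)),((770,52),(.075,-.025,.015)),((670,290),(-.075,-.025,.015)),((592,256),(-.075,.025,.015))]
b,r=fit([(c,g(u[0]-570,u[1],145,230),X) for u,X in B],[.5,.3,-.4]);print('blank',b,'\n',r.round(2))
s=dict(np.load('pics/sc0.npz'))
im=s['pixels'].copy()
def w(q,X):
    C,S=np.cos(q[2]),np.sin(q[2]);return np.array([q[0]+C*X[0]-S*X[1],q[1]+S*X[0]+C*X[1],X[2]])
im=cv2.resize(im[150:350,150:400],None,fx=3,fy=3,interpolation=cv2.INTER_CUBIC)
for qq,L in ((q,P),(b,B)):
    for _,X in L:
        u=proj(s,w(qq,X)); cv2.circle(im,tuple(((u-[150,150]+.5)*3).astype(int)),3,(0,0,255),1)
cv2.imwrite('pics/chk.png',im)
np.savez('est.npz',press=q,blank=b)
E
```

```text
press [ 0.61593842 -0.0566066  -0.24422943] 
 [[-0.83 -0.22]
 [ 1.21 -0.45]
 [-0.32 -0.26]
 [ 0.63 -0.1 ]
 [ 2.31  0.36]
 [-3.24  0.14]
 [-0.33  0.43]]
blank [ 0.43296685  0.29674681 -0.41272994] 
 [[ 0.44  0.19]
 [-0.75  0.18]
 [-0.05 -0.31]
 [ 0.27 -0.07]]
```

View pics/chk.png

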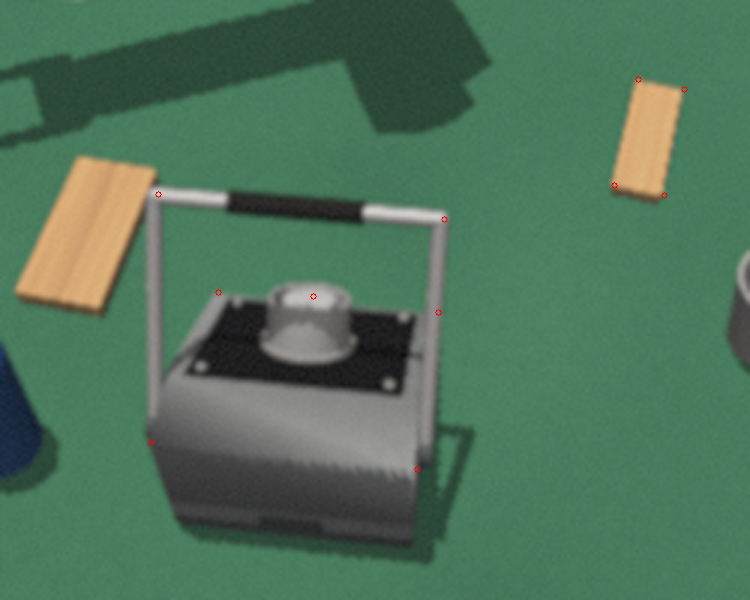

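Both reprojected fits (red circles) line up with the blank's corners and the press's back top edge, so the estimates are good enough to grasp.

```bash
cat >> h.py <<'E'
def rot(yaw,sgn,tilt=0):
    # tool z down (tilted toward +x local), tool x = sgn*local y
    z=np.array([np.sin(tilt),0,-np.cos(tilt)]);x=np.array([0,sgn,0.]);y=np.cross(z,x)
    return (Ro.from_euler('z',yaw)*Ro.from_matrix(np.c_[x,y,z])).as_rotvec()
def w(q,X):
    C,S=np.cos(q[2]),np.sin(q[2]);return np.array([q[0]+C*X[0]-S*X[1],q[1]+S*X[0]+C*X[1],X[2]])
E
python3 - <<'E'
from h import *
e=np.load('est.npz');b=e['blank'];q=e['press']
for s in (1,-1):
    print(s)
    for p,r in ((w(b,(-.058,0,.003)),rot(b[2],s)),(w(q,(-.16,0,.024)),rot(q[2],s)),(w(q,(-.038,0,.024)),rot(q[2],s)),(w(q,(.051-.1*.5736,0,.139+.1*.819)),rot(q[2],s,np.radians(35))),(w(q,(.051+.026*.5736,0,.139-.026*.819)),rot(q[2],s,np.radians(35)))):
        j=bot.inverse_kinematics(p,r); print(None if j is None else np.round(j,2))
E
```

```text
1
[ 0.46  0.24  1.96 -0.    0.93 -0.7 ]
[-0.3   0.12  2.06 -0.    0.96 -1.63]
[-0.29  0.39  1.72 -0.    1.03 -1.62]
[-0.31 -0.18  2.04  0.06  0.68 -1.67]
[-0.3   0.15  1.93  0.07  0.45 -1.68]
-1
[ 0.46  0.24  1.96 -0.    0.93  2.44]
[-0.3   0.12  2.06 -0.    0.96  1.51]
[-0.29  0.39  1.72 -0.    1.03  1.53]
[-0.31 -0.18  2.04  0.06  0.68  1.48]
[-0.3   0.15  1.93  0.07  0.45  1.46]
```

```bash
python3 - <<'E'
from h import *
e=np.load('est.npz');b=e['blank'];q=e['press']
r=rot(b[2],1)
bot.goto([.38,-.1,.28],rot(0,1)); print(bot.current_clock())
bot.goto(w(b,(-.058,0,.12)),r); print(bot.current_clock())
snap('wrist','w0')
bot.line_to(w(b,(-.058,0,.003)),max_speed=.12)
print(bot.current_contact_force())
bot.set_gripper(0,25); print(bot.current_opening()*92,bot.current_clock(),bot.current_ee_pos())
bot.line_to(w(b,(-.058,0,.06)))
bot.goto(w(q,(-.19,0,.06)),rot(q[2],1))
bot.line_to(w(q,(-.19,0,.0245)))
print(bot.current_opening()*92,bot.current_clock(),bot.current_contact_force())
a=snap('top','t1')['pixels'];c=snap('wrist','w1')['pixels']
o=np.zeros((420,800,3),np.uint8);o[:,:400]=cv2.resize(a[120:270,240:383],(400,420),interpolation=cv2.INTER_CUBIC)
o[:300,400:]=cv2.resize(c,(400,300));cv2.imwrite('pics/v1.png',o)
E
```

```text
1.7833
3.4333
[-0.17455532  0.05784289 -0.80667906]
50.053524267189935 5.3167 [0.37980815 0.32000247 0.00303343]
49.61817594143254 7.5 [-0.14035712 -1.2365107  -1.05717819]
```

View pics/v1.png

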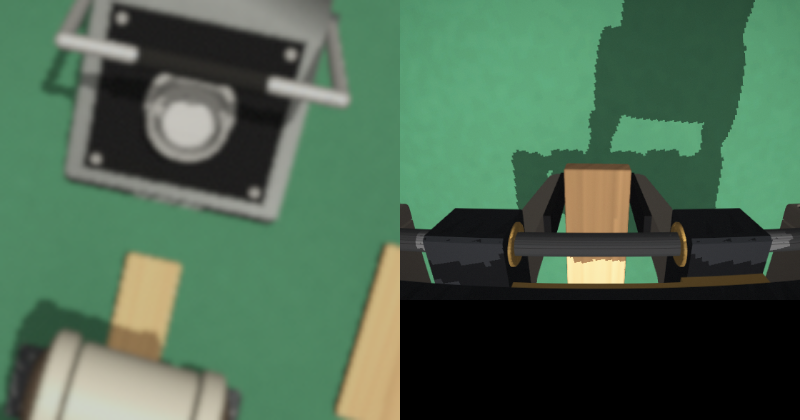

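The blank is held straight (49.6 mm between the jaws), its leading corners at about (127,253) and (183,264) in the crop. The press's front edge runs from (66,178) to (278,220). Now I'll compare the two in the same view.

```bash
python3 - <<'E'
from fit import *
c=dict(np.load('pics/t1.npz'));q=np.load('est.npz')['press']
g=lambda U,V:((U+.5)*143/400-.5+240,(V+.5)*150/420-.5+120)
def loc(u,z):
    p=atz(c,*g(*u),z)[:2]-q[:2];C,S=np.cos(q[2]),np.sin(q[2]);return np.round([C*p[0]+S*p[1],-S*p[0]+C*p[1]],4)
for u in ((127,253),(183,264)): print('blank',loc(u,.0365))
for u in ((66,178),(278,220)): print('front',loc(u,.052))
for u in ((57,40),(350,100)): print('bar',loc(u,.278))
print('plunger',loc((187,123),.139))
im=cv2.resize(c['pixels'][155:245,255:355],None,fx=6,fy=6,interpolation=cv2.INTER_CUBIC);cv2.imwrite('pics/v2.png',im)
E
```

```text
blank [-0.0584  0.0275]
blank [-0.0573 -0.0257]
front [-0.0038  0.0973]
front [-0.     -0.1024]
bar [0.0642 0.1088]
bar [ 0.0668 -0.1117]
plunger [0.0526 0.    ]
```

View pics/v2.png

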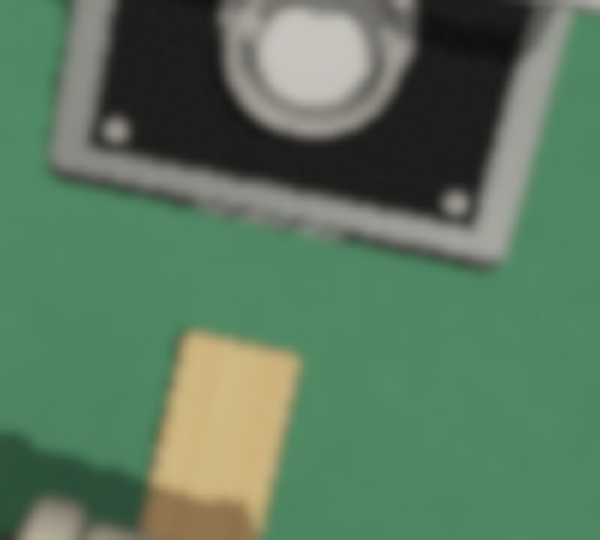

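Corners read in the enlarged crop: press front edge (52,168)–(497,265), plunger (312,57), blank front (184,333)–(300,353). I'll refit with these.

```bash
python3 - <<'E'
from fit import *
c=dict(np.load('pics/t1.npz'));c0=dict(np.load('pics/top0.npz'));q0=np.load('est.npz')['press']
g=lambda U,V,f,ou,ov:np.array([(U+.5)/f-.5+ou,(V+.5)/f-.5+ov])
P=[((62,415),(0,.1,.052)),((393,490),(0,-.1,.052)),((133,27),(.2,.1,.15)),((494,105),(.2,-.1,.15)),((45,198),(.065,.114,.278)),((518,296),(.065,-.114,.278)),((257,334),(.051,0,.139))]
obs=[(c0,g(*u,4.5,250,90),X) for u,X in P]+[(c,g(*u,6,255,155),X) for u,X in (((52,168),(0,.1,.052)),((497,265),(0,-.1,.052)),((312,57),(.051,0,.139)))]
q,r=fit(obs,q0);print(q,q-q0,'\n',r.round(2))
for u in ((184,333),(300,353)): 
    p=atz(c,*g(*u,6,255,155),.0365)[:2]-q[:2];C,S=np.cos(q[2]),np.sin(q[2]);print(np.round([C*p[0]+S*p[1],-S*p[0]+C*p[1]],4))
np.savez('est2.npz',press=q)
E
```

```text
[ 0.61552472 -0.05691421 -0.2419522 ] [-0.0004137  -0.00030761  0.00227723] 
 [[-0.72  0.02]
 [ 1.35 -0.38]
 [-0.39 -0.05]
 [ 0.6  -0.07]
 [-1.88 -0.25]
 [ 1.13  1.14]
 [-0.24  0.59]
 [-0.58 -0.73]
 [ 0.88 -0.63]
 [-0.1   0.34]]
[-0.058   0.0276]
[-0.0559 -0.0235]
```

```bash
python3 - <<'E'
from h import *
q=np.load('est2.npz')['press'];y=-.001;z=.0245;r=rot(q[2],1)
Rz=Ro.from_euler('z',-q[2])
bot.line_to(w(q,(-.14,y,z)),rot=r,max_speed=.1)
x=-.14
f0=Rz.apply(bot.current_contact_force())
while x<-.030:
    x+=.005 if x<-.05 else .002
    bot.line_to(w(q,(x,y,z)),max_speed=.05)
    f=Rz.apply(bot.current_contact_force())-f0
    print(round(x,3),round(y,4),round(z,4),f.round(1),round(bot.current_clock(),1))
    if f[0]<-12: break
    if abs(f[1])>3: y+=np.sign(f[1])*.0007
    if abs(f[2])>4: z+=np.sign(f[2])*.0007
print(bot.current_opening()*92,bot.current_ee_pos())
E
```

```text
-0.135 -0.001 0.0245 [ 0.4  0.4 -0. ] 8.5
-0.13 -0.001 0.0245 [ 0.8 -0.4 -1.2] 8.8
-0.125 -0.001 0.0245 [ 1.4 -0.8 -1.3] 9.0
-0.12 -0.001 0.0245 [ 0.5 -0.7 -0.2] 9.2
-0.115 -0.001 0.0245 [ 1.3 -0.4 -1. ] 9.5
-0.11 -0.001 0.0245 [ 1.6 -0.9 -0.8] 9.8
-0.105 -0.001 0.0245 [ 0.1 -0.4 -0.9] 10.0
-0.1 -0.001 0.0245 [ 0.6  0.  -0. ] 10.2
-0.095 -0.001 0.0245 [-0.1 -0.6 -0.7] 10.5
-0.09 -0.001 0.0245 [ 0.9 -0.6 -1. ] 10.8
-0.085 -0.001 0.0245 [ 0.6 -1.1 -0.8] 11.0
-0.08 -0.001 0.0245 [ 0.2 -1.3 -0.4] 11.2
-0.075 -0.001 0.0245 [ 0.4  0.4 -0.4] 11.5
-0.07 -0.001 0.0245 [ 0.6 -0.6 -0.4] 11.8
-0.065 -0.001 0.0245 [ 1.8 -1.5 -0.5] 12.0
-0.06 -0.001 0.0245 [ 0.3 -0.2 -0.8] 12.2
-0.055 -0.001 0.0245 [1.2 0.5 0.1] 12.5
-0.05 -0.001 0.0245 [ 0.5 -0.2  0.1] 12.8
-0.048 -0.001 0.0245 [ 1.1 -0.5 -0.2] 13.0
-0.046 -0.001 0.0245 [ 0.2 -0.7 -0.3] 13.2
-0.044 -0.001 0.0245 [ 0.6 -0.8 -0.4] 13.5
-0.042 -0.001 0.0245 [ 0.7 -0.3  0.1] 13.8
-0.04 -0.001 0.0245 [-0.3 -0.9 -1.4] 14.0
-0.038 -0.001 0.0245 [ 0.  -1.2 -1. ] 14.2
-0.036 -0.001 0.0245 [-4.6 -0.9  0.9] 14.5
-0.034 -0.001 0.0245 [-7.9 -3.2  1.7] 14.8
-0.032 -0.0017 0.0245 [-12.9  -3.2   2.9] 15.0
50.214308709755635 [ 0.57888159 -0.04971848  0.02240896]
```

Contact with the stop at the predicted depth and no lateral load. I'll release the blank, back off and look.

```bash
python3 - <<'E'
from h import *
q=np.load('est2.npz')['press']
bot.set_gripper(.8,25)
bot.line_to(w(q,(-.06,-.001,.1)),max_speed=.1)
bot.line_to(w(q,(-.16,0,.25)),max_speed=.2)
print(bot.current_clock(),bot.current_contact_force())
a=snap('top','t3')['pixels'];c=snap('scene','s3')
o=np.zeros((540,800,3),np.uint8);o[:,:540]=cv2.resize(a[140:230,255:345],(540,540),interpolation=cv2.INTER_CUBIC)
o[:195,540:]=cv2.resize(c['pixels'],(260,195));cv2.imwrite('pics/v3.png',o)
E
```

```text
17.5333 [0.28537697 0.23173319 0.42810287]
```

View pics/v3.png

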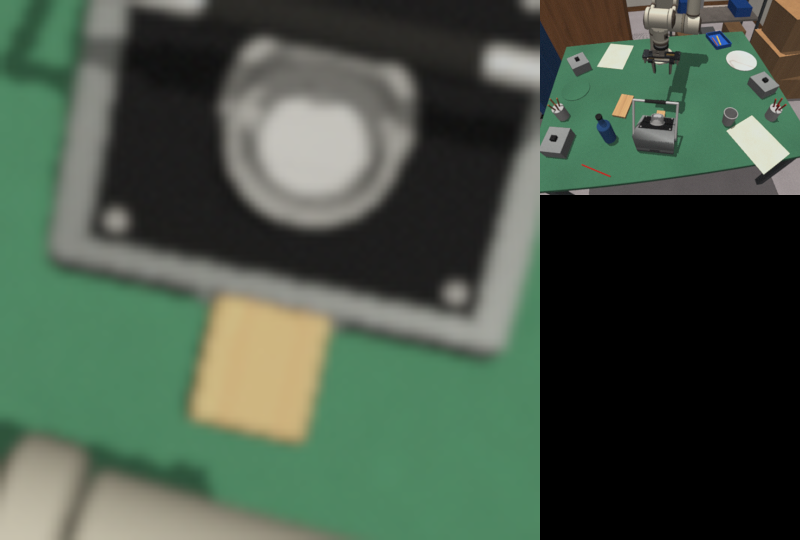

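```bash
python3 - <<'E'
from h import *
q=np.load('est2.npz')['press'];c=dict(np.load('pics/t3.npz'))
g=lambda U,V:((U+.5)/6-.5+255,(V+.5)/6-.5+140)
def loc(u,z):
    p=atz(c,*g(*u),z)[:2]-q[:2];C,S=np.cos(q[2]),np.sin(q[2]);return np.array([C*p[0]+S*p[1],-S*p[0]+C*p[1]])
t=[loc((190,418),.035),loc((307,442),.035)];pl=loc((313,148),.139);print(t,pl)
x=(t[0]+t[1])[0]/2
assert abs(x+.055)<.004
T=np.radians(35);ax=np.array([-np.sin(T),0,np.cos(T)]);top=np.array([.051,0,.139]);r=rot(q[2],1,T)
P=lambda s:w(q,top+ax*s)
bot.set_gripper(0)
bot.goto(P(.10),r);bot.line_to(P(.02),max_speed=.1)
A=Ro.from_euler('z',q[2]).apply(ax);f0=bot.current_contact_force()@A
s=.004
while s>-.034:
    bot.line_to(P(s),max_speed=.06)
    f=bot.current_contact_force();print(round(s,3),round(f@A-f0,1),np.round(f,1),round(bot.current_clock(),1))
    if f@A-f0>28: break
    s-=.003
bot.hold(.4);print(bot.current_contact_force()@A-f0,bot.current_ee_pos()-P(0))
E
```

```text
[array([-0.0551965 ,  0.02550971]), array([-0.05467472, -0.02648274])] [ 0.05153685 -0.00054122]
0.004 1.3 [-0.2 -0.3  0.4] 20.9
0.001 2.1 [-1.  -0.1  0.7] 21.1
-0.002 5.3 [-3.2  1.   3. ] 21.4
-0.005 6.0 [-2.1  0.8  4.7] 21.6
-0.008 6.8 [-2.9  1.6  4.9] 21.9
-0.011 7.2 [-3.8  1.5  4.8] 22.1
-0.014 8.9 [-4.6  1.9  6.2] 22.4
-0.017 9.4 [-4.7  1.2  7. ] 22.6
-0.02 10.2 [-4.9  1.1  7.9] 22.9
-0.023 12.0 [-7.1  2.6  8.3] 23.1
-0.026 25.0 [-16.7   3.   17.5] 23.4
-0.029 71.2 [-52.5   8.2  48.7] 23.6
71.17153973370404 [ 0.01485899 -0.00342976 -0.02025864]
```

The spring force rose smoothly from 4 to 12 N, then climbed hard after 25 mm, so the plunger reached its end stop. Now I'll retract and check.

```bash
python3 - <<'E'
from h import *
q=np.load('est2.npz')['press']
T=np.radians(35);ax=np.array([-np.sin(T),0,np.cos(T)]);top=np.array([.051,0,.139])
bot.line_to(w(q,top+ax*.11),max_speed=.12)
bot.line_to(w(q,(-.2,0,.3)),rot=rot(q[2],1),max_speed=.2)
bot.hold(.5);print(bot.current_clock(),bot.current_contact_force())
a=snap('top','t4')['pixels'];c=snap('scene','s4')['pixels']
o=np.zeros((540,800,3),np.uint8);o[:,:540]=cv2.resize(a[140:230,255:345],(540,540),interpolation=cv2.INTER_CUBIC)
o[:260,540:]=cv2.resize(c[220:320,200:300],(260,260));o[260:455,540:]=cv2.resize(a,(260,195));cv2.imwrite('pics/v4.png',o)
E
```

```text
27.0083 [ 0.31398904 -0.65539184  0.99328408]
```

View pics/v4.png

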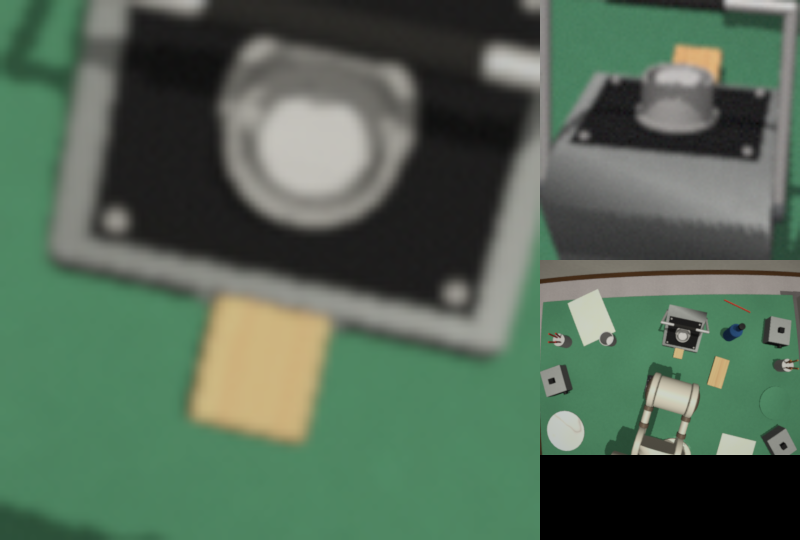

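The blank's tail corners are still at (190,418) and (307,442). The plunger is back up at (313,148), the same as before the push, and the bystanders have not moved.

```bash
python3 -c "
from workcell import bot
bot.job_done()"
```

```text
the job is handed in; nothing more can be done
```

The blank is home against the stop, and the plunger was pushed to the end of its stroke and has sprung back up. I handed the job in about 27 s into the 53 s limit; no verdict is reported.

- **Blank:** I gripped it across its width and slid it in with no side load. It met the stop within about 1 mm of the predicted depth. After release, its tail measured 54.9 mm out of the press front, against 55 mm expected, and about 0.5 mm off the slot's centre line. The last picture shows the tail corners at the same pixels as before the push.
- **Plunger:** I pushed it with the shut fingers along its axis. The force rose from about 5 N to 12 N, then climbed steeply after about 25 mm, which is the end of the stroke. My last step went further than needed and peaked at about 71 N, still under the 120 N wrist limit. The last picture shows the button looking as it did before the push.
- **Bystanders and arm:** The wide board, tumbler and bottle look unmoved in the last picture, judged by eye. The arm was clear and read about 1 N, near its no-contact level.

No check failed. Before insertion, the camera put the held blank 1–2 mm off my press estimate, so I shifted it 1 mm sideways, and it went in freely.

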